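# Clamp a rail to a set tension in a sprung fixture

### The job

Stand the piece of T-section guide rail on its foot in the nest of the clamping fixture and slide it slowly home against the end stop, pressing it there for a moment with a steady push of about 10 N and never more than 18 N. Then, with the rail still at the stop, tighten the tension knob until the gauge needle points at the set mark, without taking it more than 10 mm past the mark on the way. Leave the mark as it is set, work the sprung jaw only through the knob, and leave everything else on the bench alone.

Things in the scene. Friction and masses are not known exactly. Their poses are not given: they have to be found in the camera images.
- rail: the workpiece: a piece of zinc-plated guide rail of inverted-T section standing on its foot, 0.2 to 0.33 kg. 90 mm long (its x), foot 30 mm wide (y) and 12 mm high, above it a central web 14 mm thick (y) up to 55 mm above the underside. Origin: centre of the underside, z up. Both ends are alike. Grip the web.
- fixture: clamping fixture fixed to the bench, base plate 150 (x) x 340 mm (y). Origin on the bench under the nest's middle; x away from the robot at yaw 0, y left, z up. Knob on the +y side, gauge on the -y side (housing x -70 to 46, y -173 to -48, 38 mm high).
- nest (a point): middle of the nest's flat floor, 20 mm above the bench, on the fixture's z axis, axes as the fixture's. The floor spans x -70 to +55, y -55 to +55 mm, open at -x. The rail stands on it lengthwise along x between the two jaws (60 mm long, tops 36 mm above the bench), at first 38 to 42 mm apart; y = -2 mm suits its centre line.
- end_stop: the fixed steel stop at the nest's far end: a block 50 mm wide (y), 24 mm high, 12 mm thick. Origin: bottom middle of its face towards the fixture's -x, which the rail's end touches; x = +55, z = 20 mm in the fixture's frame, so a rail that is home has its origin at x = +10 mm. Come up to it at 20 mm/s or slower: a faster knock passes 18 N.
- sprung_jaw: steel block 60 x 22 x 15 mm on the nest's -y side. Origin: bottom middle of its clamping face, 21 mm above the bench, fixture y = -21 mm unloaded. The rail presses it towards -y against a spring: 3 N to start, then 1 N per mm, 18 mm travel. Not to be pushed by the robot itself.
- knob_grip (a point): knob: black disc, 52 mm wide, top 60 mm above the bench, with an upright grip bar 50 mm long (point x), 14 mm thick (y), top 94 mm above the bench. Site on its axis (fixture x 0, y +108), 82 mm above the bench, at the bar; turns with it. Clockwise from above drives the +y jaw inward 5 mm per rad; 0.12 N m free, to 0.22 under load; stays where left.
- gauge_pivot (a point): the needle's vertical pivot on the white dial, fixture x = -45, y = -105 mm, 43 mm above the bench
- needle_tip (a point): tip of the gauge's black needle, 60 mm from the pivot, 43 mm above the bench; x points outward along it. At rest it points 0.9 rad clockwise (from above) of the fixture's +x. It turns counter-clockwise 0.1 rad (6 mm at the tip) per mm of sprung jaw travel: 0.5 rad per rad of knob once the free play is gone.
- mark_tip (a point): set mark: inner point of a small steel dark pointer block (16 x 14 mm) on the dial's rim, on the same 60 mm circle as the needle tip and at its height; x outward, y counter-clockwise. Set differently each time, 0.5 to 1.0 rad round counter-clockwise from the needle's rest. Not to be moved.
- needle (a joint): gauge needle angle in rad: 0 at rest, grows counter-clockwise from above as the sprung jaw is pressed back (0.1 rad per mm)
- round_bar: loose plain round steel bar end, 32 mm diameter, 70 mm high, standing on the bench; bystander
- flat_bar: loose flat bar 100 x 30 x 10 mm lying on the bench; bystander
- bearing: loose ring (bearing) 52 mm outside diameter, 16 mm high; bystander
- wrench: loose open wrench lying on the bench; bystander
- screwdriver: loose screwdriver lying on the bench; bystander
- oil_bottle: loose white plastic bottle, 56 mm diameter, 120 mm tall; bystander
- motor: loose small grey electric motor, about 110 mm long, 90 mm tall; bystander
Mind the look-alikes: they are no part of the job. Leave any red or turquoise look-alike of the rail alone.

How it is judged:
By the outcome, as a careful person would: the job done as asked, in the order asked, and still so for the second after the job is handed in, with the robot touching nothing.
It also fails if it takes over 72 s, if anything falls off the work surface, if the arm or the gripper's body presses on something with over 40 N, if the wrist force passes 120 N, or if a joint passes its speed limit or range.

### The arm

A 6-joint arm with a two-finger parallel gripper is mounted at the origin on the work surface. World frame = base frame: x ahead of the robot, y to its left, z up, the work surface at z = 0. Lengths are in m, angles in rad, forces in N, time in s.
With the tool pointing down it reaches from about 0.375 to 0.9 m from the base axis. Payload 3.1 kg.
Tool frame: the origin (TCP) lies at the centre of the arm's flange, where the gripper is bolted on; the fingertips stand robot.tip_extent ahead of it and the grasp point (between the pads) lies 164 mm ahead of it (robot.tip_extent is the distance from the TCP to the fingertips, in m); z points along the fingers, y is the line along which they close (so a half turn about z gives the same grasp; the last joint's range is limited). The gripper opens to 87 mm and grips with 3 to 60 N. Pads are 19 mm wide; open, the fingers measure 117 mm over their backs; the gripper's body (75 mm by 190 mm) begins 51 mm behind the grasp point.
Start: joints at [-1.421, 0.527, 1.433, -0, 1.181, -0.178], TCP at [0.201, -0.592, 0.405] pointing down, gripper open.
Joint ranges: [-3.08, 3.08], [-0.75, 2.2], [0.22, 2.44], [-1.43, 4.57], [0, 2.65], [-2.85, 2.85]. Speed limits (rad/s): [2.79, 2.79, 3.14, 3.14, 3.14, 3.14].

### API

Orientations are given as a unit quaternion [x, y, z, w].
In Python, from rig import get_obs, camera, hand_in, cut_out, robot gives the robot as it stands.
- The arm moves only by the tool step_arm, never from a script. Its argument "rows" is a list of rows, each a list of 6 numbers: the shift along the world's x, y, z in m, then the turn, a rotation vector about the world's x, y, z in degrees. A call has 1 to 12 rows; each row shifts and turns the commanded pose from where the row before left it; what a row does not reach is not made up. A row lasts 1/8 s, in which the tool goes at most 62.5 mm and 10.7 degrees, less where a joint would pass 70% of its speed; a pose out of reach is approached as far as the arm can. A call is refused whole if a number of a shift passes 0.0625 or a number of a turn 10.7, either way. A call with a gripper value outside its range is refused whole. "jaw" is the finger opening in m, from 0 to 0.087, set as the call begins (left out, the last holds). The fingers move at their own pace and stop on an object; "squeeze" is the grip in N (left out, the last holds). Time passes only in rows, so rows that do not move let the fingers close. It gives the time, the measured TCP pose, the force, the opening and the grip force at its end, in the units of the state.
- get_obs(): the state, without advancing time (a new reading comes with each control period).
- camera(name): name is "scene" or "side" or "wrist"; returns a dict with "pixels" (400x640x3 uint8, blue, green, red), "depth" (400x640 float32, m along the optical axis (not along the pixel's ray), 0 where there is no reading), "fov_y" (degrees; the focal length in pixels is half the picture's height over the tangent of half this angle, whatever the lens; pixels are square), "cx", "cy" (the principal point, pixels), "extrinsics" (4x4, takes a point from camera to world coordinates); the wrist camera has in their place "mount" (4x4, takes a point from camera to tool coordinates, whose origin is the TCP and whose axes are the flange's). Camera axes: x right, y up, looking along -z (the intrinsics and any distortion apply to the point x, -y, -z); pixel columns grow to the right and rows downward; lengths in m; the calibration is good to about 2 mm. A picture is of the moment at which its call begins: read the wrist's pose just before it.
- hand_in(): hands the job in; it is judged then, once.
Trained networks look in the newest picture that a camera, given by its name, has taken for a name from the list of things; names that differ only in an ending like _2 or _b are one class to them, and where a whole thing is asked for, a point or a joint stands for the part that bears it (a point fixed in the world has none). Each returns a list of dicts, best first, with "confidence" (0 to 1); they miss things now and then, are a little off and sometimes report something else, mostly with a low value. They report only what shows in the picture. A call takes as long as a camera call. They do not tell look-alikes from the thing itself.
- cut_out(label, camera): "region" (400x640 bool, what is visible of it) and "extent" ([centre column, centre row, width, height] in pixels, round what is visible of it).
The state is a dict: "time": time; "q": joint angles; "joint_velocities": joint speeds; "joint_torque": joint torques, N m; "position": TCP position; "tool_rot": TCP orientation; "ft_force": force on the tool from outside, world axes, zero at the start; "moment": the same for the moment, N m; "grip_width": finger opening in m; "grip_force": force on a finger pad.
Only numpy, scipy, OpenCV 4.12 (cv2) and the standard library are available. Lean on these libraries where they do the work, as an engineer would, in place of code of your own. Each camera call takes 0.05 s, during which the arm holds its last target. There are 200 camera calls.

## Working session

There is one attempt and no reset: what is moved stays moved. The work goes in short steps, Python scripts to look and compute and a tool call to move; the robot and the scene stay as the last step left them, time stands still between calls to the robot, and variables do not carry over. Pictures are saved under pics/ and viewed, at most 10 in all, crops included, and the job is handed in when it is done.

Besides the shell and the picture viewer there is one more tool, called after "Request:" as name([rows], argument=value, ...), one row to a line, values as JSON. step_arm: Moves the arm, as the interface text tells. Its arguments: {"type":"object","properties":{"rows":{"type":"array"},"jaw":{"type":"number"},"squeeze":{"type":"number"}},"required":["rows"]}

```bash
ls; mkdir -p pics; cat > h.py <<'E'
import numpy as np, cv2
from rig import get_obs, camera, hand_in, cut_out, robot
from scipy.spatial.transform import Rotation as R
def cam(name):
    o=get_obs(); c=camera(name)
    if 'extrinsics' in c: E=np.array(c['extrinsics'])
    else:
        T=np.eye(4); T[:3,:3]=R.from_quat(o['tool_rot']).as_matrix(); T[:3,3]=o['position']
        E=T@np.array(c['mount'])
    c['E']=E; c['f']=200/np.tan(np.radians(c['fov_y'])/2)
    return c
def pts(c,mask=None):
    d=c['depth']; v,u=np.nonzero((d>0) if mask is None else (mask&(d>0)))
    z=d[v,u]; P=np.stack([(u-c['cx'])/c['f']*z,-(v-c['cy'])/c['f']*z,-z,np.ones_like(z)],1)
    return (P@c['E'].T)[:,:3],u,v
def proj(c,p):
    q=np.linalg.inv(c['E'])@np.append(p,1); return c['cx']+c['f']*q[0]/-q[2], c['cy']-c['f']*q[1]/-q[2]
def onplane(c,u,v,z):
    d=c['E'][:3,:3]@np.array([(u-c['cx'])/c['f'],-(v-c['cy'])/c['f'],-1]); o=c['E'][:3,3]
    return o+d*(z-o[2])/d[2]
E
python3 - <<'E'
from h import *
print(robot.tip_extent, {k:v for k,v in get_obs().items()})
for n in ['scene','side']:
    c=cam(n); cv2.imwrite(f'pics/{n}0.png',c['pixels']); print(n,c['fov_y'],c['cx'],c['cy'],c['E'].round(3).tolist(),[k for k in c])
    for l in ['rail','fixture','knob_grip','needle_tip','mark_tip','end_stop','sprung_jaw']:
        for r in cut_out(l,n):
            P,_,_=pts(c,r['region']); print(n,l,round(r['confidence'],2),np.round(r['extent'],0), np.median(P,0).round(3) if len(P) else '', P.min(0).round(3) if len(P) else '',P.max(0).round(3) if len(P) else '')
E
```

```text
pics
0.1822 {'time': 0.0, 'q': array([-1.42151493e+00,  5.28448727e-01,  1.43387332e+00, -8.42443483e-06,
        1.18137542e+00, -1.78525999e-01]), 'joint_velocities': array([ 5.45098613e-05, -4.96820032e-04,  5.67473901e-04,  9.17742323e-04,
        1.65589601e-03, -4.45953767e-04]), 'joint_torque': array([-3.60322410e-04, -4.40042675e+01, -1.76592475e+01,  6.31595543e-02,
        5.81454264e-02, -1.66837881e-04]), 'position': array([ 0.20119116, -0.59138012,  0.40379115]), 'tool_rot': array([ 9.86597025e-01,  1.63172309e-01,  1.14933380e-05, -1.05235248e-03]), 'ft_force': array([0.03891202, 0.21725594, 0.35951578]), 'moment': array([-1.63944557e-02, -4.92986500e-03, -6.00126179e-05]), 'grip_force': 0.0, 'grip_width': 0.08712453637782926}
scene 53.27943256697519 318.0134479540826 202.37184389778452 [[-0.484, -0.741, 0.466, 1.025], [0.875, -0.418, 0.244, 0.241], [0.014, 0.525, 0.851, 0.924], [0.0, 0.0, 0.0, 1.0]] ['pixels', 'depth', 'fov_y', 'cx', 'cy', 'extrinsics', 'E', 'f']
scene rail 0.91 [200. 164.  35.  28.] [ 0.591 -0.365  0.028] [ 0.562 -0.45  -0.004] [ 0.606 -0.322  0.059]

[... 1859 characters left out ...]
.  51.] [0.359 0.421 0.023] [ 0.305  0.362 -0.002] [0.489 0.449 0.031]
side knob_grip 0.56 [294. 272.  20.  28.] [0.552 0.249 0.071] [0.526 0.17  0.02 ] [0.583 0.268 0.1  ]
side needle_tip 0.69 [370. 132.  10.  24.] [ 0.464 -0.408  0.045] [ 0.449 -0.429  0.001] [ 0.481 -0.397  0.078]
side mark_tip 0.56 [312. 215.   6.   6.] [0.559 0.025 0.048] [0.549 0.001 0.039] [0.569 0.031 0.055]
side end_stop 0.69 [339. 220.   2.  -2.] [0.488 0.033 0.046] [0.486 0.028 0.043] [0.492 0.041 0.049]
side sprung_jaw 0.54 [313. 240.  24.  14.] [0.54  0.108 0.036] [0.51  0.087 0.02 ] [0.57  0.119 0.043]
side sprung_jaw 0.5 [352. 159.  33.  29.] [ 0.494 -0.262  0.031] [ 0.449 -0.369 -0.004] [ 0.538 -0.234  0.061]
```

```bash
python3 - <<'E'
import cv2
a=cv2.imread('pics/scene0.png')[70:310,140:460]
cv2.imwrite('pics/scene0c.png',cv2.resize(a,(800,600),interpolation=cv2.INTER_CUBIC))
b=cv2.imread('pics/side0.png')[110:320,240:440]
cv2.imwrite('pics/side0c.png',cv2.resize(b,None,fx=2.85,fy=2.85,interpolation=cv2.INTER_CUBIC))
E
```

```text
(no output)
```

View pics/scene0c.png

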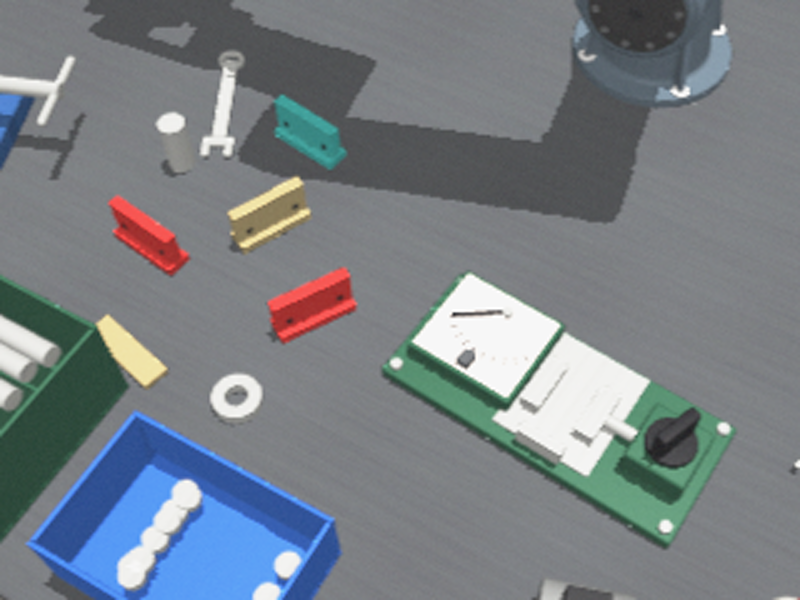

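View pics/side0c.png

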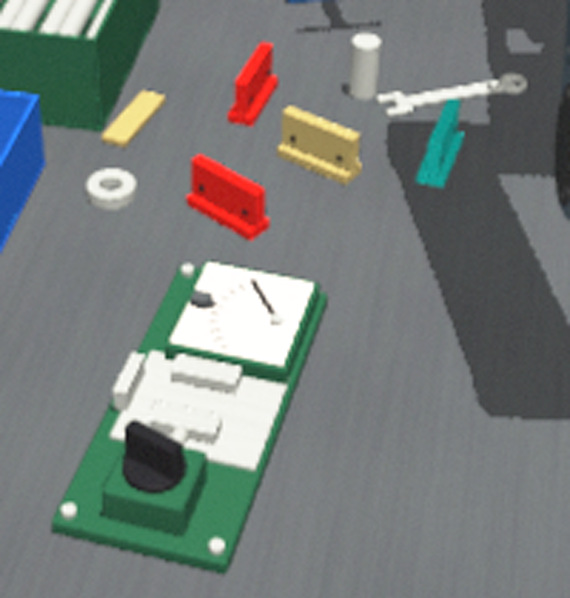

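The candidates for the rail in the scene image are red (200,164), yellow zinc-plated (249,156), red (265,192) and turquoise (263,123). By the description it is the yellow-passivated zinc one at (249,156), or (352,160) in the side view. The gauge shows its needle at rest and a dark mark at (327,213).

```bash
python3 - <<'E'
from h import *
allF=[]
for n,ext in [('scene',(249,156)),('side',(352,160))]:
    c=cam(n)
    for r in cut_out('rail',n):
        if np.hypot(r['extent'][0]-ext[0],r['extent'][1]-ext[1])<6:
            m=cv2.erode(r['region'].astype(np.uint8),np.ones((2,2)))>0
            P,_,_=pts(c,m); print(n,'col',c['pixels'][m].mean(0).round())
            T=P[(P[:,2]>.05)&(P[:,2]<.058)]; ctr,sz,a=cv2.minAreaRect((T[:,:2]*1000).astype(np.float32))
            print(len(T),T.mean(0).round(4),'rect',np.round(ctr,1),np.round(sz,1),round(a,1))
            w,V=np.linalg.eigh(np.cov(T[:,:2].T)); print('yaw',np.degrees(np.arctan2(V[1,1],V[0,1])).round(1))
            break
    P,u,v=pts(c); hsv=cv2.cvtColor(c['pixels'],cv2.COLOR_BGR2HSV)[v,u]
    box=(P[:,0]>.40)&(P[:,0]<.68)&(P[:,1]>-.09)&(P[:,1]<.33)
    g=box&(P[:,2]>.004)&(P[:,2]<.11)
    ctr,sz,a=cv2.minAreaRect((P[g][:,:2]*1000).astype(np.float32)); print(n,'fix',np.round(ctr,1),np.round(sz,1),round(a,2))
    k=box&(P[:,2]>.088)&(P[:,2]<.1)&(P[:,1]>.15); Q=P[k]
    ctr,sz,a=cv2.minAreaRect((Q[:,:2]*1000).astype(np.float32)); print('knob',len(Q),np.round(ctr,1),np.round(sz,1),round(a,2),Q.mean(0).round(4))
E
```

```text
scene col [113. 153. 167.]
103 [ 0.499  -0.2665  0.0536] rect [ 495.4 -265. ] [11.7 88.3] 63.7
yaw 154.3
scene fix [548.8 121.3] [407.6 252. ] 89.26
knob 121 [553.  241.9] [14.2 49.7] 68.56 [0.554  0.2421 0.0928]
side col [100. 159. 178.]
77 [ 0.4916 -0.263   0.0543] rect [ 492.5 -264.7] [16.4 86.7] 62.4
yaw 154.0
side fix [539.8 120.3] [418.9 279.5] 89.9
knob 125 [551.6 242.7] [16.4 49.9] 64.76 [0.5519 0.2439 0.0941]
```

Request:
step_arm([
  [0.0325, 0.0408, -0.01, 0, 0, -5.6],
  [0.0325, 0.0408, -0.01, 0, 0, -5.6],
  [0.0325, 0.0408, -0.01, 0, 0, -5.6],
  [0.0325, 0.0408, -0.01, 0, 0, -5.6],
  [0.0325, 0.0408, -0.01, 0, 0, -5.6],
  [0.0325, 0.0408, -0.01, 0, 0, -5.6],
  [0.0325, 0.0408, -0.01, 0, 0, -5.6],
  [0.0325, 0.0408, -0.01, 0, 0, -5.6],
  [0, 0, 0, 0, 0, 0],
  [0, 0, 0, 0, 0, 0],
], jaw=0.087, squeeze=30)

```text
time: 2.25
position: [0.4614, -0.2655, 0.3249]
tool_rot: [0.974, -0.224, 0.0, 0.0]
ft_force: [0.3, -0.9, -0.1]
grip_width: 0.087
grip_force: 0.0
```

```bash
python3 - <<'E'
from h import *
o=get_obs(); print(o['position'].round(4),R.from_quat(o['tool_rot']).as_matrix().round(3).tolist(),o['q'].round(3))
c=cam('wrist'); cv2.imwrite('pics/w1.png',c['pixels'])
for r in cut_out('rail','wrist'):
    P,_,_=pts(c,r['region']); print(round(r['confidence'],2),np.round(r['extent']),c['pixels'][r['region']].mean(0).round())
    T=P[(P[:,2]>.048)&(P[:,2]<.062)]
    if len(T)>20:
        print(T.mean(0).round(4),[np.round(x,1) for x in cv2.minAreaRect((T[:,:2]*1000).astype(np.float32))], [np.round(x,1) for x in cv2.minAreaRect((P[:,:2]*1000).astype(np.float32))])
E
```

```text
[ 0.4614 -0.2655  0.3249] [[0.899, -0.437, 0.0], [-0.437, -0.899, -0.001], [0.0, 0.001, -1.0]] [-7.320e-01  5.170e-01  1.743e+00 -1.000e-03  8.810e-01  1.292e+00]
0.96 [148. 126.  59. 118.] [ 77.  79. 214.]
[ 0.5729 -0.1617  0.0546] [array([ 571.6, -159.5]), array([15.4, 90. ]), np.float64(59.4)] [array([ 567.8, -161.8]), array([23.1, 94.1]), np.float64(59.4)]
0.82 [366.  19. 114.  32.] [ 89.  92. 230.]
[ 0.5842 -0.334   0.0539] [array([ 582.2, -338.1]), array([29.9,  7.1]), np.float64(67.1)] [array([ 572.3, -362.9]), array([91.5, 26.7]), np.float64(64.0)]
0.71 [390. 264.  85.  72.] [229. 230. 110.]
[ 0.3677 -0.2732  0.0554] [array([ 367.4, -279.4]), array([51.2, 14.8]), np.float64(80.7)] [array([ 350.8, -294.3]), array([93.6, 59.2]), np.float64(80.9)]
0.64 [305. 159.  35. 112.] [146. 204. 221.]
[ 0.4946 -0.2692  0.0554] [array([ 492.6, -268.1]), array([14.1, 89.5]), np.float64(65.2)] [array([ 491. , -267.3]), array([30. , 93.3]), np.float64(65.1)]
```

View pics/w1.png

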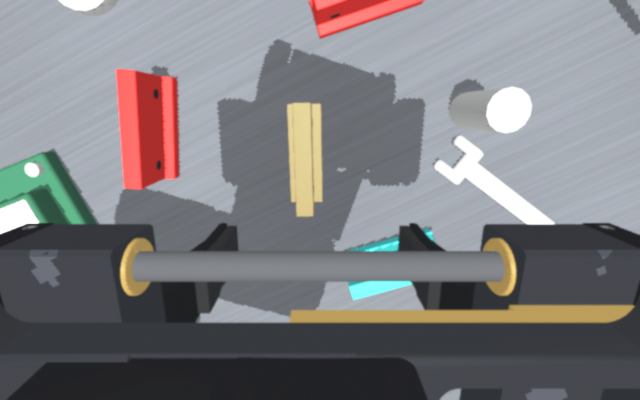

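The yellow zinc rail sits at (305,159), and both foot edges show either side of its web. The red look-alike is at (148,126) and the turquoise one at (390,264). I'll go down onto the yellow rail.

Request:
step_arm([
  [0.016, -0.0008, -0.03, 0, 0, 0.5],
  [0.0156, -0.0007, -0.03, 0, 0, 0.5],
  [0, 0, -0.03, 0, 0, 0],
  [0, 0, -0.02, 0, 0, 0],
  [0, 0, -0.014, 0, 0, 0],
  [0, 0, 0, 0, 0, 0],
])

```text
time: 3.1
position: [0.4922, -0.2676, 0.2001]
tool_rot: [0.976, -0.217, -0.001, -0.0]
ft_force: [1.0, -0.2, 0.5]
grip_width: 0.0868
grip_force: 0.0
```

Request:
step_arm([
  [0, 0, 0, 0, 0, 0],
  [0, 0, 0, 0, 0, 0],
  [0, 0, 0, 0, 0, 0],
  [0, 0, 0, 0, 0, 0],
  [0, 0, 0, 0, 0, 0],
], jaw=0, squeeze=35)

```text
time: 3.72
position: [0.4929, -0.2667, 0.2009]
tool_rot: [0.976, -0.216, 0.0, 0.0]
ft_force: [0.1, -0.7, 0.3]
grip_width: 0.045
grip_force: 0.0
```

Request:
step_arm([
  [0, 0, 0, 0, 0, 0],
  [0, 0, 0, 0, 0, 0],
  [0, 0, 0, 0, 0, 0],
  [0, 0, 0, 0, 0, 0],
  [0, 0, 0, 0, 0, 0],
  [0, 0, 0, 0, 0, 0],
])

```text
time: 4.47
position: [0.4928, -0.2669, 0.2007]
tool_rot: [0.976, -0.217, 0.0, 0.0]
ft_force: [0.2, -1.3, -0.0]
grip_width: 0.0137
grip_force: 35.0
```

Request:
step_arm([
  [0, 0, 0.03, 0, 0, 0],
  [0, 0, 0.04, 0, 0, 0],
  [0, 0.01, 0.04, 0, 0, 0],
  [-0.004, 0.045, 0.04, 0, 0, 3.1],
  [-0.004, 0.045, 0.04, 0, 0, 3.1],
  [-0.004, 0.045, 0.02, 0, 0, 3.1],
  [-0.004, 0.045, 0, 0, 0, 3.1],
  [-0.004, 0.045, 0, 0, 0, 3.1],
  [-0.004, 0.045, 0, 0, 0, 3.1],
  [-0.004, 0.045, 0, 0, 0, 3.1],
  [-0.004, 0.045, 0, 0, 0, 3.1],
  [0, 0, 0, 0, 0, 0],
])

```text
time: 5.98
position: [0.4594, 0.1059, 0.4102]
tool_rot: [1.0, 0.001, -0.001, -0.001]
ft_force: [-0.2, -1.1, -2.8]
grip_width: 0.0138
grip_force: 35.0
```

Request:
step_arm([
  [0, 0, 0, 0, 0, 0],
  [0, 0, 0, 0, 0, 0],
])

```text
time: 6.22
position: [0.461, 0.1023, 0.4106]
tool_rot: [1.0, -0.003, -0.0, 0.0]
ft_force: [-0.6, 1.0, -2.6]
grip_width: 0.0136
grip_force: 35.0
```

```bash
python3 - <<'E'
from h import *
o=get_obs(); print(o['position'].round(4),R.from_quat(o['tool_rot']).as_rotvec(degrees=True).round(2),o['q'].round(3))
c=cam('wrist'); cv2.imwrite('pics/w2.png',c['pixels'])
np.savez('w2.npz',**{k:c[k] for k in ['depth','pixels','E','f','cx','cy']})
for l in ['rail','fixture','knob_grip','needle_tip','gauge_pivot','mark_tip','end_stop','sprung_jaw']:
  for r in cut_out(l,'wrist'):
    P,_,_=pts(c,r['region']); print(l,round(r['confidence'],2),np.round(r['extent']))
    if len(P)>5: print('   ',np.median(P,0).round(4),[np.round(x,1) for x in cv2.minAreaRect((P[:,:2]*1000).astype(np.float32))])
E
```

```text
[0.461  0.1023 0.4106] [ 1.7999e+02 -4.9000e-01 -4.0000e-02] [-0.019  0.315  1.797 -0.     1.03   1.558]
rail 0.82 [568.  64. 109.  98.]
    [ 0.5736 -0.1531  0.0372] [array([ 577.8, -178.1]), array([ 58.6, 122.2]), np.float64(59.5)]
rail 0.81 [320. 230.  56. 158.]
    [0.4884 0.102  0.2649] [array([462.1,  93.1]), array([93. , 45.7]), np.float64(5.7)]
rail 0.56 [634. 232.  12.   5.]
    [ 0.3787 -0.2991  0.0104] [array([ 377.7, -299.5]), array([24.4,  3. ]), np.float64(79.9)]
fixture 0.7 [305.  96. 320. 165.]
    [0.5461 0.1243 0.0353] [array([540.3, 121.3]), array([356.4, 156.8]), np.float64(84.7)]
knob_grip 0.93 [174.  87.  61.  59.]
    [0.5495 0.2346 0.076 ] [array([553.9, 259. ]), array([87.2, 55.6]), np.float64(84.5)]
needle_tip 0.72 [402. 140.  52.  40.]
    [0.4968 0.0186 0.0448] [array([502.9,  12.5]), array([10.5, 63.7]), np.float64(36.6)]
gauge_pivot 0.56 [306.  96. 318. 162.]
    [0.5461 0.124  0.0352] [array([540.2, 119.8]), array([353.1, 157.2]), np.float64(84.7)]
gauge_pivot 0.53 [317. 231.  53. 160.]
    [0.4888 0.1022 0.2649] [array([476.3, 108.4]), array([43.6, 70.2]), np.float64(71.1)]
mark_tip 0.51 [397.  79.  20.  23.]
    [0.5589 0.0239 0.0492] [array([557.6,  23. ]), array([14.4, 20.8]), np.float64(82.0)]
mark_tip 0.24 [309.  96. 319. 166.]
    [0.5461 0.1238 0.035 ] [array([540.7, 121.7]), array([358.3, 157.8]), np.float64(84.8)]
end_stop 0.87 [290.  37.  54.  20.]
    [0.6004 0.1284 0.044 ] [array([605.4, 130.3]), array([55.1, 18.9]), np.float64(84.7)]
sprung_jaw 0.65 [306.  96. 321. 164.]
    [0.546  0.1243 0.0351] [array([540.5, 122.3]), array([357.9, 155.6]), np.float64(84.8)]
sprung_jaw 0.64 [318.  99.  24.  59.]
    [0.5403 0.1023 0.0365] [array([539.1, 102.7]), array([24.1, 63.3]), np.float64(84.3)]
sprung_jaw 0.54 [292.  36.  53.  19.]
    [0.6    0.1285 0.044 ] [array([602. , 128.5]), array([50.2, 12.4]), np.float64(84.7)]
```

View pics/w2.png

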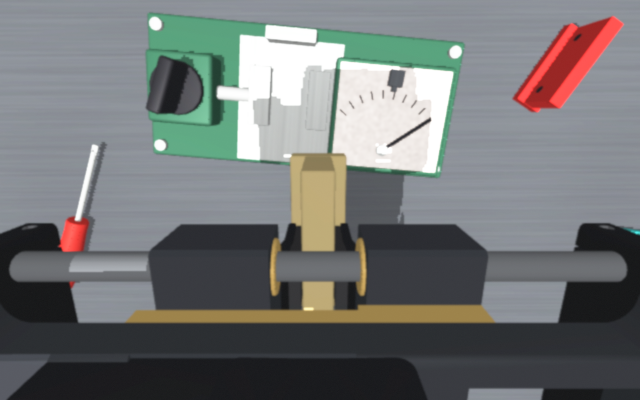

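The held rail is centred at column 318. The fixture shows the stop at (290,37), the sprung jaw at (318,99), the knob at (174,87), the pivot at (384,150), the mark at (397,79), and a yaw of about -5.3°. Next I refine its pose.

```bash
cat > fx.py <<'E'
from h import *
from scipy.optimize import least_squares
def bandrect(P,zl,zh,ctr,rad):
    Q=P[(P[:,2]>zl)&(P[:,2]<zh)&(np.hypot(*(P[:,:2]-ctr).T)<rad)]
    return Q
E
python3 - <<'E'
from fx import *
th=np.radians(-5.3);o=np.array([.5425,.1355])
Rm=np.array([[np.cos(th),-np.sin(th)],[np.sin(th),np.cos(th)]])
for n in ['wrist','scene','side']:
    c=cam(n); P,u,v=pts(c)
    F=(P[:,:2]-o)@Rm*1000   # fixture coords mm
    z=P[:,2]*1000
    def rep(name,m):
        if m.sum()<15: print(n,name,m.sum());return
        r=cv2.minAreaRect(F[m].astype(np.float32)); 
        print(n,name,m.sum(),'zmed',np.median(z[m]).round(1),'range x',np.percentile(F[m,0],[2,98]).round(1),'y',np.percentile(F[m,1],[2,98]).round(1),'rect',np.round(r[0],1),np.round(r[1],1),round(r[2],1))
    x,y=F.T
    rep('stop',(abs(z-45)<5)&(x>45)&(x<80)&(abs(y)<40))
    rep('sj',(abs(z-37.5)<4.5)&(abs(x)<42)&(y<-15)&(y>-46))
    rep('kj',(abs(z-37.5)<4.5)&(abs(x)<42)&(y>10)&(y<46))
    rep('gauge',(abs(z-39.5)<4.5)&(x>-85)&(x<60)&(y>-190)&(y<-47))
    rep('bar',(abs(z-95)<6)&(abs(x)<40)&(abs(y-108)<40))
E
```

```text
wrist stop 699 zmed 44.4 range x [53.9 65.6] y [-25.6  22.3] rect [60.  -1.7] [49.8 12.5] 89.9
wrist sj 1212 zmed 36.5 range x [-29.6  27.8] y [-44.1 -23. ] rect [ -1.  -33.6] [22.  59.9] 90.0
wrist kj 1305 zmed 36.4 range x [-29.6  27.7] y [18.  43.5] rect [-0.9 31.8] [28.2 60.1] 89.8
wrist gauge 11889 zmed 39.4 range x [-66.9  42.2] y [-170.6  -51.7] rect [ -12.9 -111.5] [115.  124.8] 0.0
wrist bar 1003 zmed 94.1 range x [-23.7  21.8] y [ 94.3 115.8] rect [ -1.2 105.6] [14.5 50. ] 73.5
scene stop 102 zmed 43.3 range x [55.  67.3] y [-24.2  23.9] rect [61.2 -0.7] [49.7 13.2] 89.0
scene sj 165 zmed 35.5 range x [-28.5  28.5] y [-43.  -22.1] rect [ -0.5 -32.7] [22.2 59.8] 89.6
scene kj 186 zmed 35.2 range x [-28.1  29.3] y [19.5 42.4] rect [ 0.1 32.3] [26.8 61.2] 88.4
scene gauge 1657 zmed 38.1 range x [-65.5  43.5] y [-169.5  -51.1] rect [ -11.8 -110.1] [124.8 115.8] 90.0
scene bar 113 zmed 92.8 range x [-21.7  24.1] y [ 96.6 117.9] rect [  0.  106.9] [14.4 50.7] 73.2
side stop 85 zmed 45.4 range x [54.5 68.1] y [-24.9  24.1] rect [61.3 -1.8] [13.8 53.5] 0.2
side sj 161 zmed 37.5 range x [-28.7  28.6] y [-45.1 -21.5] rect [  0.7 -33.4] [25.8 62.3] 87.2
side kj 199 zmed 37.0 range x [-28.9  28.9] y [17.3 42.7] rect [-0.2 30.1] [60.5 30.4] 6.7
side gauge 1304 zmed 40.3 range x [-67.7  42.9] y [-169.5  -49.7] rect [ -12.5 -111.2] [129.4 114.7] 89.0
side bar 118 zmed 94.7 range x [-23.3  22.7] y [ 97.4 118.6] rect [  0.8 107.4] [14.3 49.6] 73.8
```

Request:
step_arm([
  [0.012, 0.005, 0, 0, 0, -1],
  [0.012, 0.005, -0.02, 0, 0, -1],
  [0.012, 0.005, -0.03, 0, 0, -1],
  [0.012, 0.005, -0.03, 0, 0, -1],
  [0.012, 0.005, -0.03, 0, 0, -1],
  [0.0115, 0.005, -0.03, 0, 0, -0.1],
  [0, 0, -0.02, 0, 0, 0],
  [0, 0, 0, 0, 0, 0],
  [0, 0, 0, 0, 0, 0],
  [0, 0, 0, 0, 0, 0],
])

```text
time: 8.07
position: [0.5329, 0.1333, 0.2519]
tool_rot: [0.999, -0.046, 0.001, -0.0]
ft_force: [0.7, 0.5, -2.7]
grip_width: 0.0136
grip_force: 35.0
```

```bash
cat > look.py <<'E'
from h import *
import sys
o=np.array([.5424,.1345]); th=np.radians(-5.3)
Rm=np.array([[np.cos(th),-np.sin(th)],[np.sin(th),np.cos(th)]])
ob=[get_obs() for _ in range(4)][-1]
print('tcpF',(((ob['position'][:2]-o)@Rm)*1000).round(1),ob['position'].round(4),'yaw',np.degrees(2*np.arctan2(ob['tool_rot'][1],ob['tool_rot'][0])).round(2),'f',ob['ft_force'].round(1))
for n in sys.argv[1:]:
    c=cam(n); P,u,v=pts(c); cv2.imwrite('pics/last_%s.png'%n,c['pixels'])
    F=(P[:,:2]-o)@Rm*1000; z=P[:,2]*1000; x,y=F.T
    hsv=cv2.cvtColor(c['pixels'],cv2.COLOR_BGR2HSV)[v,u]
    m=(abs(hsv[:,0].astype(int)-23)<8)&(hsv[:,1]>60)&(abs(x)<110)&(abs(y+2)<40)&(z>15)&(z<140)
    m=m&(z<z[m].min()+60)
    if m.sum()>20:
        print(n,m.sum(),'z',np.percentile(z[m],[2,98]).round(1),'x',np.percentile(x[m],[1,99]).round(1),'y',np.percentile(y[m],[1,99]).round(1))
        t=m&(z>np.percentile(z[m],98)-5); r=cv2.minAreaRect(F[t].astype(np.float32)); print('  top rect',np.round(r[0],1),np.round(r[1],1),round(r[2],1))
E
python3 look.py scene side wrist
```

```text
tcpF [-9.4 -2.1] [0.5329 0.1333 0.2519] yaw -5.32 f [ 0.7  0.5 -2.7]
scene 153 z [50.6 92.3] x [-6.6 38.1] y [-22.   13.5]
  top rect [18.8 -3.9] [18.7 38.6] 89.1
side 235 z [21.1 77.9] x [-52.2  39.6] y [-19.3  15.4]
  top rect [-38.4   4.2] [29.4  7.6] 7.6
wrist 5686 z [ 62.2 107.7] x [-25.7  36.5] y [-16.6  11.9]
  top rect [ 4.4 -1.4] [64.7 30.6] 14.7
```

Request:
step_arm([
  [0, 0, -0.01, 0, 0, 0],
  [0, 0, -0.008, 0, 0, 0],
  [0, 0, -0.005, 0, 0, 0],
  [0, 0, -0.003, 0, 0, 0],
  [0, 0, -0.002, 0, 0, 0],
  [0, 0, -0.001, 0, 0, 0],
  [0, 0, 0, 0, 0, 0],
  [0, 0, 0, 0, 0, 0],
])

```text
time: 9.22
position: [0.5324, 0.1332, 0.2219]
tool_rot: [0.999, -0.046, 0.0, -0.0]
ft_force: [-0.8, 0.4, -3.5]
grip_width: 0.014
grip_force: 35.0
```

Request:
step_arm([
  [0, 0, -0.001, 0, 0, 0],
  [0, 0, 0, 0, 0, 0],
  [0, 0, 0, 0, 0, 0],
])

```text
time: 9.6
position: [0.5324, 0.1332, 0.2208]
tool_rot: [0.999, -0.046, 0.0, -0.0]
ft_force: [-0.1, -0.6, -3.3]
grip_width: 0.0135
grip_force: 35.0
```

Request:
step_arm([
  [0, 0, -0.0005, 0, 0, 0],
  [0, 0, 0, 0, 0, 0],
  [0, 0, 0, 0, 0, 0],
])

```text
time: 9.98
position: [0.5323, 0.1332, 0.2207]
tool_rot: [0.999, -0.046, 0.0, 0.0]
ft_force: [-1.8, -0.3, 4.7]
grip_width: 0.014
grip_force: 35.0
```

Request:
step_arm([
  [0, 0, -0.0005, 0, 0, 0],
  [0, 0, 0, 0, 0, 0],
  [0, 0, 0, 0, 0, 0],
])

```text
time: 10.35
position: [0.5323, 0.1332, 0.2207]
tool_rot: [0.999, -0.046, 0.0, 0.0]
ft_force: [-2.3, -0.3, 9.2]
grip_width: 0.0134
grip_force: 35.0
```

Request:
step_arm([
  [0, 0, 0.0007, 0, 0, 0],
  [0.001, -0.0001, 0, 0, 0, 0],
  [0.0015, -0.00014, 0, 0, 0, 0],
  [0.0015, -0.00014, 0, 0, 0, 0],
  [0.0015, -0.00014, 0, 0, 0, 0],
  [0.0015, -0.00014, 0, 0, 0, 0],
  [0.0015, -0.00014, 0, 0, 0, 0],
  [0.0015, -0.00014, 0, 0, 0, 0],
  [0.0015, -0.00014, 0, 0, 0, 0],
  [0.0015, -0.00014, 0, 0, 0, 0],
  [0, 0, 0, 0, 0, 0],
])

```text
time: 11.72
position: [0.5424, 0.1324, 0.2207]
tool_rot: [0.999, -0.046, -0.005, 0.0]
ft_force: [-9.4, 1.2, 12.8]
grip_width: 0.0138
grip_force: 35.0
```

```bash
python3 look.py scene side
```

```text
tcpF [ 0.2 -2.1] [0.5424 0.1324 0.2207] yaw -5.3 f [-9.4  1.2 12.8]
scene 251 z [23.3 76.2] x [-7.8 45.6] y [-16.1  12.9]
  top rect [17.3 -1.5] [14.2 57.1] 90.0
side 280 z [22.6 78. ] x [-44.9  43.4] y [-8.3 16.2]
  top rect [-31.  -2.] [16.3 25.3] 84.2
```

Request:
step_arm([
  [0, 0, 0.0005, 0, 0, 0],
  [0, 0, 0.0005, 0, 0, 0],
  [0, 0, 0, 0, 0, 0],
  [0, 0, 0, 0, 0, 0],
])

```text
time: 12.32
position: [0.5456, 0.1319, 0.221]
tool_rot: [0.999, -0.046, 0.0, -0.0]
ft_force: [0.4, -0.1, -2.3]
grip_width: 0.0136
grip_force: 35.0
```

```bash
python3 look.py; python3 -c "
from h import *
o=get_obs(); print(o['tool_rot'].round(4), o['moment'].round(2), R.from_quat(o['tool_rot']).as_matrix().round(4).tolist())"
```

```text
tcpF [ 3.5 -2.3] [0.5456 0.1319 0.221 ] yaw -5.33 f [ 0.4 -0.1 -2.3]
[ 0.9989 -0.0465  0.     -0.    ] [ 0.03 -0.   -0.03] [[0.9957, -0.0928, 0.0], [-0.0928, -0.9957, 0.0], [0.0, -0.0, -1.0]]
```

Request:
step_arm([
  [0.0008, -7e-05, 0, 0, 0, 0],
  [0.001, -9e-05, 0, 0, 0, 0],
  [0.001, -9e-05, 0, 0, 0, 0],
  [0.001, -9e-05, 0, 0, 0, 0],
  [0.0005, -5e-05, 0, 0, 0, 0],
  [0, 0, 0, 0, 0, 0],
])

```text
time: 13.08
position: [0.5497, 0.1316, 0.2215]
tool_rot: [0.999, -0.046, 0.0, -0.0]
ft_force: [0.2, 0.2, -2.9]
grip_width: 0.0136
grip_force: 35.0
```

Request:
step_arm([
  [0.0005, -5e-05, 0, 0, 0, 0],
  [0.0005, -5e-05, 0, 0, 0, 0],
  [0, 0, 0, 0, 0, 0],
])

```text
time: 13.45
position: [0.5507, 0.1315, 0.2215]
tool_rot: [0.999, -0.046, 0.0, -0.0]
ft_force: [0.4, -0.2, -3.0]
grip_width: 0.0138
grip_force: 35.0
```

Request:
step_arm([
  [0.0005, -5e-05, 0, 0, 0, 0],
  [0, 0, 0, 0, 0, 0],
])

```text
time: 13.7
position: [0.5509, 0.1315, 0.2214]
tool_rot: [0.999, -0.046, -0.0, 0.0]
ft_force: [-1.0, -0.0, -2.9]
grip_width: 0.0137
grip_force: 35.0
```

Request:
step_arm([
  [0, 0, -0.0006, 0, 0, 0],
  [0, 0, 0, 0, 0, 0],
])

```text
time: 13.95
position: [0.5509, 0.1315, 0.2207]
tool_rot: [0.999, -0.046, -0.0, 0.0]
ft_force: [-1.2, 0.7, -2.6]
grip_width: 0.0137
grip_force: 35.0
```

Request:
step_arm([
  [0.0003, -3e-05, 0, 0, 0, 0],
  [0, 0, 0, 0, 0, 0],
])

```text
time: 14.2
position: [0.5511, 0.1315, 0.2208]
tool_rot: [0.999, -0.046, -0.001, 0.0]
ft_force: [-2.0, 0.6, -1.3]
grip_width: 0.0139
grip_force: 35.0
```

Request:
step_arm([
  [0.0003, -3e-05, 0, 0, 0, 0],
  [0, 0, 0, 0, 0, 0],
])

```text
time: 14.45
position: [0.5512, 0.1315, 0.2207]
tool_rot: [0.999, -0.046, -0.001, 0.0]
ft_force: [-2.9, 0.9, -0.4]
grip_width: 0.0135
grip_force: 35.0
```

Request:
step_arm([
  [0.0004, -4e-05, 0, 0, 0, 0],
  [0.0004, -4e-05, 0, 0, 0, 0],
  [0.0004, -4e-05, 0, 0, 0, 0],
  [0, 0, 0, 0, 0, 0],
])

```text
time: 14.95
position: [0.5516, 0.1314, 0.2208]
tool_rot: [0.999, -0.046, -0.002, 0.0]
ft_force: [-6.0, 0.4, 1.7]
grip_width: 0.0139
grip_force: 35.0
```

Request:
step_arm([
  [0.0004, -4e-05, 0.0002, 0, 0, 0],
  [0.0004, -4e-05, 0.0002, 0, 0, 0],
  [0, 0, 0, 0, 0, 0],
])

```text
time: 15.32
position: [0.5519, 0.1314, 0.2208]
tool_rot: [0.999, -0.046, -0.003, 0.0]
ft_force: [-6.7, 0.7, 0.9]
grip_width: 0.0138
grip_force: 35.0
```

Request:
step_arm([
  [0.0004, -4e-05, 0, 0, 0, 0],
  [0.0004, -4e-05, 0, 0, 0, 0],
  [0.0003, -3e-05, 0, 0, 0, 0],
  [0, 0, 0, 0, 0, 0],
])

```text
time: 15.82
position: [0.5523, 0.1314, 0.2209]
tool_rot: [0.999, -0.046, -0.004, 0.0]
ft_force: [-8.6, 1.0, 2.6]
grip_width: 0.0141
grip_force: 35.0
```

Request:
step_arm([
  [0, 0, 0, 0, 0, 0],
  [0, 0, 0, 0, 0, 0],
])

```text
time: 16.08
position: [0.5523, 0.1314, 0.2209]
tool_rot: [0.999, -0.046, -0.004, 0.0]
ft_force: [-9.2, 1.2, 2.7]
grip_width: 0.0136
grip_force: 35.0
```

Request:
step_arm([
  [0.0003, -3e-05, 0, 0, 0, 0],
  [0.0003, -3e-05, 0, 0, 0, 0],
  [0, 0, 0, 0, 0, 0],
  [0, 0, 0, 0, 0, 0],
  [0, 0, 0, 0, 0, 0],
  [0, 0, 0, 0, 0, 0],
])

```text
time: 16.82
position: [0.5526, 0.1314, 0.2209]
tool_rot: [0.999, -0.046, -0.005, 0.0]
ft_force: [-9.6, 1.5, 3.8]
grip_width: 0.0138
grip_force: 35.0
```

Request:
step_arm([
  [0, 0, 0, 0, 0, 0],
  [0, 0, 0, 0, 0, 0],
  [0, 0, 0, 0, 0, 0],
  [0, 0, 0, 0, 0, 0],
  [0, 0, 0, 0, 0, 0],
])

```text
time: 17.45
position: [0.5525, 0.1314, 0.2209]
tool_rot: [0.999, -0.046, -0.005, 0.0]
ft_force: [-9.6, 1.4, 2.4]
grip_width: 0.0137
grip_force: 35.0
```

```bash
python3 look.py scene side
```

```text
tcpF [10.4 -2.2] [0.5525 0.1314 0.2209] yaw -5.31 f [-9.6  1.4  2.4]
scene 201 z [28.3 76.3] x [ 2.  55.7] y [-16.4  12.7]
  top rect [28.5 -1.5] [54.6 14.1] 1.3
side 290 z [23.2 77.5] x [-34.7  52.9] y [-11.3  16.4]
  top rect [-21.8  -1.3] [14.8 25.5] 84.8
```

Request:
step_arm([
  [-0.0006, 6e-05, 0, 0, 0, 0],
  [-0.0006, 6e-05, 0, 0, 0, 0],
  [-0.0006, 6e-05, 0, 0, 0, 0],
  [-0.0004, 4e-05, 0, 0, 0, 0],
  [0, 0, 0, 0, 0, 0],
  [0, 0, 0, 0, 0, 0],
])

```text
time: 18.3
position: [0.5517, 0.1314, 0.2208]
tool_rot: [0.999, -0.046, -0.003, 0.0]
ft_force: [-6.4, 0.4, -0.2]
grip_width: 0.0138
grip_force: 35.0
```

Request:
step_arm([
  [0, 0, 0, 0, 0, 0],
  [0, 0, 0, 0, 0, 0],
  [0, 0, 0, 0, 0, 0],
  [0, 0, 0, 0, 0, 0],
], jaw=0.03)

```text
time: 18.8
position: [0.5537, 0.1312, 0.2215]
tool_rot: [0.999, -0.046, 0.001, -0.0]
ft_force: [-0.8, -0.3, -0.2]
grip_width: 0.0293
grip_force: 0.0
```

```bash
python3 look.py scene side
```

```text
tcpF [11.6 -2.3] [0.5537 0.1312 0.2215] yaw -5.32 f [-0.8 -0.3 -0.2]
scene 220 z [20.5 76.3] x [-2.6 55.5] y [-19.3  12.3]
  top rect [28.1 -1.8] [53.7 20.4] 10.3
side 301 z [21.8 78.4] x [-35.1  53.6] y [-7.7 19.1]
  top rect [-21.7  -1.6] [26.3 11.5] 1.7
```

Request:
step_arm([
  [0, 0, 0.02, 0, 0, 0],
  [0, 0, 0.04, 0, 0, 0],
  [0, 0, 0.05, 0, 0, 0],
  [0, 0, 0.02, 0, 0, 8],
  [-0.0003, 0.014, 0, 0, 0, 10],
  [0, 0.014, 0, 0, 0, 10],
  [0, 0.014, 0, 0, 0, 10],
  [0, 0.014, 0, 0, 0, 10],
  [0, 0.014, 0, 0, 0, 10],
  [0, 0.014, 0, 0, 0, 10],
  [0, 0.014, 0, 0, 0, 10],
  [0, 0.0128, 0, 0, 0, 10],
], jaw=0.05)

```text
time: 20.4
position: [0.5528, 0.2425, 0.3511]
tool_rot: [0.749, 0.663, -0.0, -0.0]
ft_force: [-0.7, 0.1, 0.6]
grip_width: 0.05
grip_force: 0.0
```

Request:
step_arm([
  [0, 0, 0, 0, 0, 10],
  [0, 0, 0, 0, 0, 10],
  [0, 0, 0, 0, 0, 10],
  [0, 0, 0, 0, 0, 10],
  [0, 0, 0, 0, 0, 10],
  [0, 0, 0, 0, 0, 10],
  [0, 0, 0, 0, 0, 10],
  [0, 0, 0, 0, 0, 5.5],
  [0, 0, 0, 0, 0, 0],
  [0, 0, 0, 0, 0, 0],
])

```text
time: 21.65
position: [0.5529, 0.242, 0.3512]
tool_rot: [0.19, 0.982, -0.0, -0.0]
ft_force: [0.0, -0.1, 0.5]
grip_width: 0.0502
grip_force: 0.0
```

```bash
cat > g.py <<'E'
from h import *
import sys
o=np.array([.5424,.1345]); th=np.radians(-5.3)
Rm=np.array([[np.cos(th),-np.sin(th)],[np.sin(th),np.cos(th)]])
ob=get_obs(); print(ob['time'],'tcp',ob['position'].round(4),'yaw',np.degrees(2*np.arctan2(ob['tool_rot'][1],ob['tool_rot'][0])).round(2),'q6',ob['q'][5].round(3),'f',ob['ft_force'].round(1),'m',ob['moment'].round(2))
for n in sys.argv[1:]:
    c=cam(n); P,u,v=pts(c); F=(P[:,:2]-o)@Rm*1000; z=P[:,2]*1000; x,y=F.T
    m=(abs(z-94)<6)&(abs(x)<40)&(abs(y-108)<40)
    if m.sum()>15: r=cv2.minAreaRect(F[m].astype(np.float32)); print(n,'bar',np.round(r[0],1),np.round(r[1],1),round(r[2],1))
    # rectified dial, 4 px/mm, x right=fixture x, up=fixture y; plane z=43mm
    s=4; g=np.array([[-45-75+i/s for i in range(150*s)]]*(150*s)); gy=np.array([[ -105+75-j/s]*(150*s) for j in range(150*s)])
    W=np.stack([g/1000,gy/1000],-1)@Rm.T+o; Q=np.concatenate([W,np.full(W.shape[:2]+(1,),.043),np.ones(W.shape[:2]+(1,))],-1)@np.linalg.inv(c['E']).T
    U=(c['cx']+c['f']*Q[...,0]/-Q[...,2]).astype(np.float32); V=(c['cy']-c['f']*Q[...,1]/-Q[...,2]).astype(np.float32)
    im=cv2.remap(c['pixels'],U,V,cv2.INTER_CUBIC); cv2.imwrite(f'pics/dial_{n}.png',im); np.save(f'dial_{n}.npy',im)
E
python3 g.py scene side wrist; python3 look.py scene side; python3 -c "
import cv2,numpy as np
a=[cv2.resize(cv2.imread(f'pics/dial_{n}.png'),(400,400)) for n in ('scene','side')]
cv2.imwrite('pics/dials.png',np.hstack(a))"
```

```text
21.65 tcp [0.5529 0.242  0.3512] yaw 158.1 q6 -0.961 f [ 0.  -0.1  0.5] m [ 0.01 -0.18 -0.  ]
scene bar [  1.3 107.6] [14.6 48.8] 74.3
side bar [ -0.  108.3] [15.3 51.3] 70.1
wrist bar [ -1.3 107.3] [13.5 49.3] 73.0
tcpF [  0.6 108.1] [0.5529 0.2421 0.3513] yaw 158.15 f [0.6 0.2 0.8]
scene 376 z [28.9 77. ] x [-33.1  55.2] y [-18.7  12.1]
  top rect [10.7 -1.7] [86.9 14.2] 0.2
side 659 z [25.  78.1] x [-34.6  50.2] y [-8.  16.7]
  top rect [ 5.7 -1.3] [16.3 77.3] 89.7
```

View pics/dials.png

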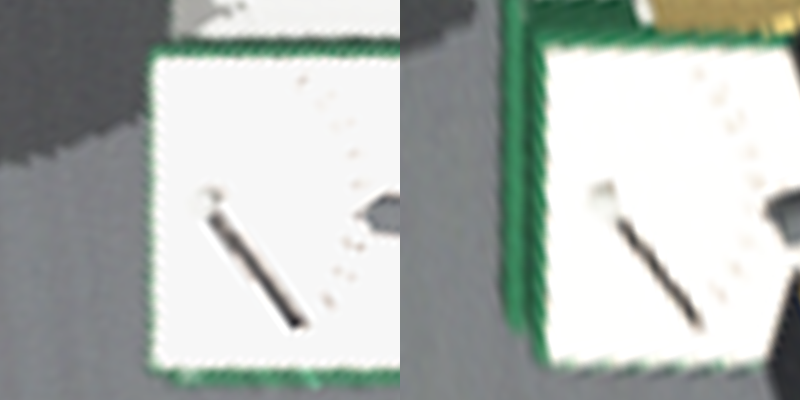

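The rectified dials show the needle at rest with its tip at (300,323) and the mark tip at (357,213) in the scene view. That puts the mark about 0.82 rad from rest. The rail's centre is at fixture x ≈ 10.7, so it is home, and I go down on the knob.

Request:
step_arm([
  [-0.0005, 0, -0.03, 0, 0, 0],
  [0, 0, -0.03, 0, 0, 0],
  [0, 0, -0.025, 0, 0, 0],
  [0, 0, -0.012, 0, 0, 0],
  [0, 0, -0.007, 0, 0, 0],
  [0, 0, 0, 0, 0, 0],
  [0, 0, 0, 0, 0, 0],
])

```text
time: 22.78
position: [0.5528, 0.2422, 0.2481]
tool_rot: [0.189, 0.982, 0.0, 0.001]
ft_force: [-0.1, -0.7, 0.3]
grip_width: 0.0499
grip_force: 0.0
```

Request:
step_arm([
  [0, 0, 0, 0, 0, 0],
  [0, 0, 0, 0, 0, 0],
  [0, 0, 0, 0, 0, 0],
  [0, 0, 0, 0, 0, 0],
  [0, 0, 0, 0, 0, 0],
], jaw=0, squeeze=30)

```text
time: 23.4
position: [0.5523, 0.2417, 0.2473]
tool_rot: [0.189, 0.982, -0.001, -0.0]
ft_force: [-0.4, -2.1, 1.6]
grip_width: 0.0138
grip_force: 30.0
```

Request:
step_arm([
  [0, 0, 0, 0, 0, -4],
  [0, 0, 0, 0, 0, -8],
  [0, 0, 0, 0, 0, -8],
  [0, 0, 0, 0, 0, -8],
  [0, 0, 0, 0, 0, -8],
  [0, 0, 0, 0, 0, -8],
  [0, 0, 0, 0, 0, -8],
  [0, 0, 0, 0, 0, -8],
  [0, 0, 0, 0, 0, -8],
  [0, 0, 0, 0, 0, -8],
  [0, 0, 0, 0, 0, -4],
  [0, 0, 0, 0, 0, 0],
])

```text
time: 24.9
position: [0.5523, 0.2416, 0.2473]
tool_rot: [0.776, 0.631, -0.001, 0.0]
ft_force: [-0.4, -3.7, 1.8]
grip_width: 0.0139
grip_force: 30.0
```

```bash
cat > needle.py <<'E'
from h import *
import subprocess,sys
subprocess.run(['python3','g.py','scene','side'])
yy,xx=np.mgrid[0:600,0:600]; X=(xx-300)/4; Y=(300-yy)/4
r=np.hypot(X,Y); a=np.arctan2(Y,X)
for n in ['scene','side']:
    im=np.load(f'dial_{n}.npy').astype(int); g=im.max(2)
    best=[]
    for t in np.arange(-1.15,.5,.005):   # darkness along ray
        rr=np.arange(25,55,.25); px=(300+4*rr*np.cos(t)).astype(int); py=(300-4*rr*np.sin(t)).astype(int)
        best.append((g[py,px].mean(),t))
    b=sorted(best)[:5]; t0=np.mean([t for _,t in b]); print(n,'needle rel rest',round(t0+.9,3),round(b[0][0]))
E
python3 needle.py; python3 look.py scene side
```

```text
24.9 tcp [0.5523 0.2416 0.2473] yaw 78.23 q6 0.434 f [-0.4 -3.7  1.8] m [-0.54  0.04 -0.15]
side bar [ -2.4 115.6] [34.2 26. ] 36.8
scene needle rel rest -0.0 86
side needle rel rest 0.015 100
tcpF [ -0.  107.6] [0.5523 0.2416 0.2473] yaw 78.23 f [-1.  -3.5  2. ]
scene 356 z [25.6 76.8] x [-33.8  55.6] y [-20.1  10.9]
  top rect [11.9 -2.3] [14.1 89.4] 89.9
```

Request:
step_arm([
  [0, 0, 0, 0, 0, -6],
  [0, 0, 0, 0, 0, -8],
  [0, 0, 0, 0, 0, -8],
  [0, 0, 0, 0, 0, -8],
  [0, 0, 0, 0, 0, -6],
  [0, 0, 0, 0, 0, -4],
  [0, 0, 0, 0, 0, 0],
])

```text
time: 25.98
position: [0.5523, 0.2417, 0.2473]
tool_rot: [0.945, 0.328, -0.001, 0.0]
ft_force: [-1.2, -4.7, 3.1]
grip_width: 0.0139
grip_force: 30.0
```

```bash
python3 needle.py; python3 look.py scene
```

```text
25.975 tcp [0.5523 0.2417 0.2473] yaw 38.26 q6 1.131 f [-1.2 -4.7  3.1] m [-0.88  0.21 -0.1 ]
scene bar [  8.3 125.1] [ 9.8 27.4] 68.7
side bar [ 12.8 121.1] [11.4 13.1] 34.9
scene needle rel rest -0.0 87
side needle rel rest 0.015 101
tcpF [-1.000e-01  1.076e+02] [0.5523 0.2417 0.2473] yaw 38.26 f [-1.5 -5.4  2.4]
scene 285 z [28.2 74.9] x [-35.5  55.2] y [-23.3   7.1]
  top rect [10.  -5.6] [88.4 14.5] 0.5
```

Request:
step_arm([
  [0, 0, 0, 0, 0, 0],
  [0, 0, 0, 0, 0, 0],
  [0, 0, 0, 0, 0, 0],
  [0, 0, 0, 0, 0, 0],
  [0, 0, 0.02, 0, 0, 0],
  [0, 0, 0.025, 0, 0, 0],
  [0, 0, 0.005, 0, 0, 10],
  [0, 0, 0, 0, 0, 10],
  [0, 0, 0, 0, 0, 10],
  [0, 0, 0, 0, 0, 10],
  [0, 0, 0, 0, 0, 10],
  [0, 0, 0, 0, 0, 10],
], jaw=0.05)

```text
time: 27.62
position: [0.5524, 0.2421, 0.2972]
tool_rot: [0.653, 0.758, 0.0, -0.0]
ft_force: [-0.2, 0.4, 0.7]
grip_width: 0.05
grip_force: 0.0
```

Request:
step_arm([
  [0, 0, 0, 0, 0, 10],
  [0, 0, 0, 0, 0, 10],
  [0, 0, 0, 0, 0, 10],
  [0, 0, 0, 0, 0, 10],
  [0, 0, 0, 0, 0, 10],
  [0, 0, 0, 0, 0, 10],
  [0, 0, 0, 0, 0, 10],
  [0, 0, 0, 0, 0, 10],
  [0, 0, 0, 0, 0, 10],
  [0, 0, 0, 0, 0, 10],
  [0, 0, 0, 0, 0, 10],
  [0, 0, 0, 0, 0, 10],
])

```text
time: 29.12
position: [0.5524, 0.2421, 0.2972]
tool_rot: [-0.33, 0.944, 0.0, 0.0]
ft_force: [-0.6, 0.7, 1.2]
grip_width: 0.0503
grip_force: 0.0
```

```bash
python3 needle.py; python3 g.py wrist; python3 look.py scene
```

```text
29.125 tcp [0.5524 0.2421 0.2972] yaw 218.52 q6 -2.015 f [-0.6  0.7  1.2] m [ 0.14 -0.07  0.03]
scene bar [  6.8 114.6] [31.4 14.4] 45.2
side bar [  9.9 117.5] [23.1 17.6] 52.4
scene needle rel rest -0.0 87
side needle rel rest 0.015 99
29.225 tcp [0.5524 0.2421 0.2972] yaw 218.17 q6 -2.009 f [-0.5  0.  -0.4] m [ 0.15 -0.05 -0.01]
wrist bar [ -3.7 104.5] [42.5 13.9] 43.0
tcpF [  0.  108.1] [0.5524 0.2421 0.2972] yaw 218.02 f [-0.5  0.2  0.6]
scene 348 z [28.7 76.3] x [-33.9  54.9] y [-22.6   7.2]
  top rect [ 9.9 -5.5] [89.5 14. ] 0.4
```

Request:
step_arm([
  [0, 0, -0.02, 0, 0, 0],
  [0, 0, -0.02, 0, 0, 0],
  [0, 0, -0.01, 0, 0, 0],
  [0, 0, 0, 0, 0, 0],
])

```text
time: 29.82
position: [0.5523, 0.242, 0.2466]
tool_rot: [-0.327, 0.945, 0.0, -0.001]
ft_force: [0.2, -1.3, -0.6]
grip_width: 0.0501
grip_force: 0.0
```

Request:
step_arm([
  [0, 0, 0, 0, 0, 0],
  [0, 0, 0, 0, 0, 0],
  [0, 0, 0, 0, 0, 0],
  [0, 0, 0, 0, 0, 0],
  [0, 0, 0, 0, 0, 0],
], jaw=0)

```text
time: 30.45
position: [0.5526, 0.242, 0.2475]
tool_rot: [-0.327, 0.945, -0.0, 0.0]
ft_force: [-0.1, -0.5, 1.5]
grip_width: 0.0139
grip_force: 30.0
```

Request:
step_arm([
  [0, 0, 0, 0, 0, -6],
  [0, 0, 0, 0, 0, -8],
  [0, 0, 0, 0, 0, -8],
  [0, 0, 0, 0, 0, -8],
  [0, 0, 0, 0, 0, -8],
  [0, 0, 0, 0, 0, -6],
  [0, 0, 0, 0, 0, 0],
])

```text
time: 31.32
position: [0.5527, 0.2417, 0.2475]
tool_rot: [0.05, 0.999, -0.0, 0.0]
ft_force: [0.4, -2.7, 1.9]
grip_width: 0.014
grip_force: 30.0
```

```bash
python3 needle.py; python3 look.py scene
```

```text
31.325 tcp [0.5527 0.2417 0.2475] yaw 174.25 q6 -1.242 f [ 0.4 -2.7  1.9] m [-0.37 -0.2  -0.09]
scene bar [  6.4 108. ] [27.8 38.7] 69.8
side bar [-19.4 109.1] [13.1 10.5] 78.1
scene needle rel rest 0.36 92
side needle rel rest 0.365 102
tcpF [  0.4 107.6] [0.5527 0.2416 0.2475] yaw 174.26 f [-0.2 -3.4  1.5]
scene 348 z [28.5 76.5] x [-33.2  55.1] y [-24.7   2.9]
  top rect [11.4 -9.8] [14.2 89.3] 89.9
```

Request:
step_arm([
  [0, 0, 0, 0, 0, -6],
  [0, 0, 0, 0, 0, -8],
  [0, 0, 0, 0, 0, -8],
  [0, 0, 0, 0, 0, -8],
  [0, 0, 0, 0, 0, -6],
  [0, 0, 0, 0, 0, -4],
  [0, 0, 0, 0, 0, 0],
])

```text
time: 32.35
position: [0.5526, 0.2414, 0.2475]
tool_rot: [0.388, 0.922, -0.001, 0.0]
ft_force: [0.1, -4.9, 3.6]
grip_width: 0.0136
grip_force: 30.0
```

```bash
python3 needle.py; python3 -c "
import cv2,numpy as np
a=[cv2.resize(cv2.imread(f'pics/dial_{n}.png')[180:430,350:600],(400,400),interpolation=cv2.INTER_CUBIC) for n in ('scene','side')]
cv2.imwrite('pics/dials2.png',np.hstack(a))"
```

```text
32.35 tcp [0.5526 0.2414 0.2475] yaw 134.3 q6 -0.545 f [ 0.1 -4.9  3.6] m [-0.95 -0.25 -0.01]
side bar [ -3.1 116. ] [36.2 27.2] 3.2
scene needle rel rest 0.7 101
side needle rel rest 0.99 47
```

View pics/dials2.png

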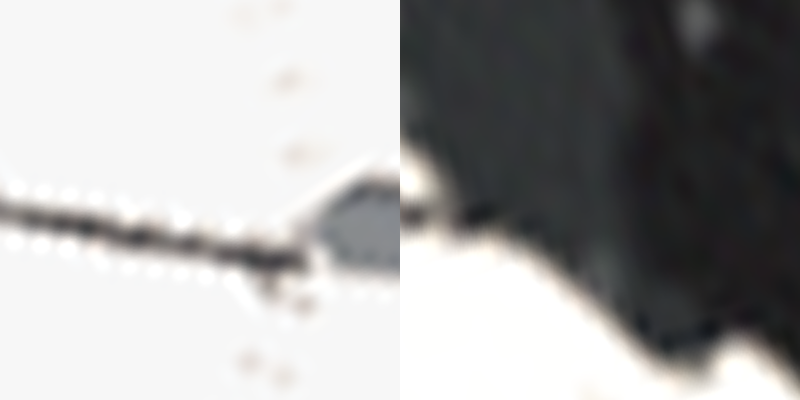

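The scene crop shows the needle tip at (300,262), just short of the mark's point at about (310,225). The gripper hides the side view. I correct for the block's height using the depth data.

```bash
cat > mk.py <<'E'
from h import *
o=np.array([.5424,.1345]); th=np.radians(-5.3)
Rm=np.array([[np.cos(th),-np.sin(th)],[np.sin(th),np.cos(th)]])
def mark(c,tag):
    P,u,v=pts(c); F=(P[:,:2]-o)@Rm*1000; z=P[:,2]*1000; x,y=F.T
    h=(x>-85)&(x<60)&(y>-190)&(y<-47)&(abs(z-40)<4.5)
    r=cv2.minAreaRect(F[h].astype(np.float32)); b=np.array(r[0])-[-12,-110.5]
    zb=np.median(z[h])-38
    F=F-b; x,y=F.T; z=z-zb
    br=c['pixels'][v,u].max(1)
    rr=np.hypot(x+45,y+105)
    m=(rr>55)&(rr<85)&(br<140)&(abs(x-20)<25)&(abs(y+105)<50)&(z>36)&(z<60)
    k=m&(z>np.percentile(z[m],90)-2.5)
    print(tag,'bias',b.round(1),zb.round(1),'n',m.sum(),k.sum(),'z',np.percentile(z[m],[5,50,95]).round(1))
    for mm in (m,k):
        r=cv2.minAreaRect(F[mm].astype(np.float32)); ct=F[mm].mean(0)
        i=np.argmin(rr[mm])
        print('   ctr',ct.round(1),'ang',np.arctan2(ct[1]+105,ct[0]+45).round(3)+.9,'rectctr',np.round(r[0],1),np.round(r[1],1),round(r[2],1),'ang',(np.arctan2(r[0][1]+105,r[0][0]+45)+.9).round(3),'rmin',rr[mm].min().round(1))
d=dict(np.load('w2.npz')); mark(d,'w2'); mark(cam('scene'),'scene')
E
python3 mk.py; python3 - <<'E'
from h import *
d=dict(np.load('w2.npz')); im=d['pixels'][50:180,320:470]; cv2.imwrite('pics/w2d.png',cv2.resize(im,None,fx=4,fy=4,interpolation=cv2.INTER_CUBIC))
E
```

```text
w2 bias [-1.  0.] 1.4 n 259 221 z [44.8 47.8 49.4]
   ctr [  27.4 -109.2] ang 0.842 rectctr [  26.  -109.4] [14.  19.7] 88.1 ang 0.838 rmin 61.3
   ctr [  28.3 -109.6] ang 0.8380000000000001 rectctr [  26.4 -109.4] [14.  18.8] 88.1 ang 0.838 rmin 62.2
scene bias [0.6 1.2] 0.2 n 20 8 z [40.9 46.7 50.4]
   ctr [  28.6 -111.1] ang 0.8180000000000001 rectctr [  22.6 -111. ] [27.6 14.6] 6.5 ang 0.811 rmin 56.0
   ctr [  30.3 -107.3] ang 0.869 rectctr [  28.6 -108.4] [14.4 10.9] 12.4 ang 0.853 rmin 68.6
```

View pics/w2d.png

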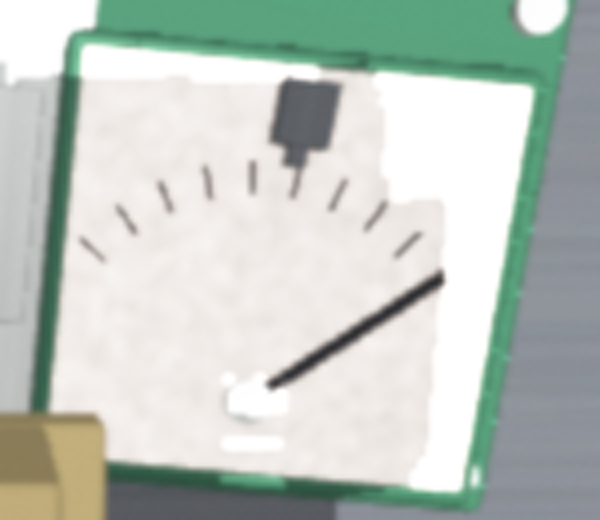

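Request:
step_arm([
  [0, 0, 0, 0, 0, -5],
  [0, 0, 0, 0, 0, -5],
  [0, 0, 0, 0, 0, -3],
  [0, 0, 0, 0, 0, 0],
  [0, 0, 0, 0, 0, 0],
])

```text
time: 33.12
position: [0.5525, 0.2413, 0.2475]
tool_rot: [0.49, 0.872, -0.001, 0.0]
ft_force: [-0.4, -5.6, 3.0]
grip_width: 0.014
grip_force: 30.0
```

```bash
python3 needle.py;  python3 look.py scene
```

```text
33.125 tcp [0.5525 0.2413 0.2475] yaw 121.33 q6 -0.318 f [-0.4 -5.6  3. ] m [-1.   -0.19  0.05]
side bar [ -3.6 110.6] [37.3 36.3] 72.8
scene needle rel rest 0.81 102
side needle rel rest 1.266 47
tcpF [  0.2 107.3] [0.5525 0.2413 0.2475] yaw 121.33 f [ 0.9 -5.1  3.8]
scene 352 z [29.  76.8] x [-33.7  55.3] y [-30.6  -0.8]
  top rect [ 11.  -14.3] [88.7 14.4] 0.3
```

Request:
step_arm([
  [0, 0, 0, 0, 0, 0],
  [0, 0, 0, 0, 0, 0],
  [0, 0, 0, 0, 0, 0],
  [0, 0, 0, 0, 0, 0],
  [0, 0, 0.02, 0, 0, 0],
  [0, 0, 0.03, 0, 0, 0],
  [0, 0, 0.05, 0, 0, 0],
  [-0.005, -0.046, 0.05, 0, 0, -6],
  [-0.006, -0.058, 0, 0, 0, -6],
  [-0.007, -0.059, 0, 0, 0, -7],
  [-0.007, -0.059, 0, 0, 0, -6],
  [-0.007, -0.059, 0, 0, 0, -6],
], jaw=0.05)

```text
time: 34.78
position: [0.5204, -0.0367, 0.3933]
tool_rot: [0.707, 0.707, 0.0, 0.0]
ft_force: [1.3, -0.4, 0.2]
grip_width: 0.0501
grip_force: 0.0
```

Request:
step_arm([
  [0, 0, 0, 0, 0, 0],
  [0, 0, 0, 0, 0, 0],
  [0, 0, 0, 0, 0, 0],
])

```text
time: 35.15
position: [0.5208, -0.0338, 0.3931]
tool_rot: [0.705, 0.709, 0.0, -0.0]
ft_force: [-0.0, 0.1, -0.7]
grip_width: 0.0497
grip_force: 0.0
```

```bash
python3 - <<'E'
from h import *
o=np.array([.5424,.1345])
ob=get_obs(); print(ob['time'],ob['position'].round(4))
c=cam('wrist'); np.savez('w3.npz',**{k:c[k] for k in ['depth','pixels','E','f','cx','cy']})
th=np.radians(-5.3); Rm=np.array([[np.cos(th),-np.sin(th)],[np.sin(th),np.cos(th)]])
p=np.append(Rm@[-.015,-.105]+o,.043); u,v=map(int,proj(c,p)); print(u,v)
v=max(v,75); im=c['pixels'][v-75:v+75,max(u-100,0):u+100]; cv2.imwrite('pics/w3d.png',cv2.resize(im,None,fx=4,fy=4,interpolation=cv2.INTER_CUBIC))
E
python3 needle.py; sed -i "s/^d=dict.*/import sys\nmark(dict(np.load('w3.npz')),'w3')/" mk.py; python3 mk.py
```

```text
35.15 [ 0.5208 -0.0338  0.3931]
315 114
35.2 tcp [ 0.5209 -0.0337  0.3931] yaw 90.33 q6 -0.285 f [-0.2 -0.5  0.5] m [-0.03 -0.13 -0.01]
scene bar [  1.2 108.4] [13.6 49.2] 36.0
side bar [ -0.6 108.5] [14.7 51.1] 37.0
scene needle rel rest 0.81 103
side needle rel rest 0.81 113
w3 bias [-1.1  0.3] 1.4 n 243 195 z [39.8 47.8 49.1]
   ctr [  25.  -112.1] ang 0.799 rectctr [  14.4 -121. ] [53.4 21.6] 42.3 ang 0.637 rmin 55.1
   ctr [  28.2 -110.5] ang 0.8260000000000001 rectctr [  26.7 -110.3] [12.  19.5] 84.7 ang 0.826 rmin 62.1
```

View pics/w3d.png

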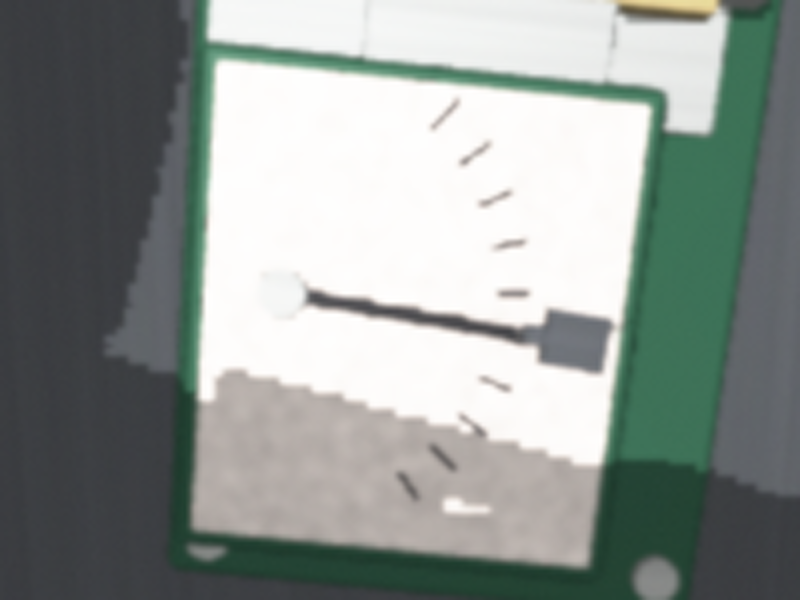

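The overhead view shows the needle tip at (528,335), right on the mark's point at (530,335). Before handing in I check that the rail is still home.

```bash
python3 look.py scene side && python3 -c "
from rig import hand_in; print(hand_in())"
```

```text
tcpF [  -5.9 -169.6] [ 0.5209 -0.0338  0.3931] yaw 90.32 f [ 0.1  0.3 -0.2]
scene 303 z [29.3 76.4] x [-30.5  55.4] y [-28.5  -0.8]
  top rect [ 11.2 -13.9] [14.6 88.8] 88.3
side 651 z [26.4 78.4] x [-34.9  54. ] y [-21.3   1.1]
  top rect [ 10.2 -13.6] [18.1 90.5] 87.7
the job is handed in; nothing more can be done
None
```

I stood the rail in the nest, pressed it against the stop at a wrist reading of about 9.6 N (highest logged 9.6 N), and tightened the knob until the needle was on the mark; the cameras still show the rail at the stop, the robot is touching nothing, and the job was handed in at about 35 s.

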